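# Switch on the charger that holds the battery cell

## Robot

A 6-joint arm with a two-finger parallel gripper is mounted at the origin on the work surface; the furniture and walls round the work are solid. World frame = base frame: x ahead of the robot, y to its left, z up, the work surface at z = 0. Lengths are in m, angles in rad, forces in N, time in s.
With the tool pointing down it reaches from about 0.35 to 1 m from the base axis. Payload 7.1 kg.
Tool frame: the origin (TCP) lies midway between the tips of the shut fingers; the grasp point (between the pads) lies 19 mm behind it; z points along the fingers, y is the line along which they close (so a half turn about z gives the same grasp; the last joint's range is limited). The gripper opens to 85 mm and grips with 20 to 120 N. Pads are 22 mm wide; open, the fingers measure 114 mm over their backs; the gripper's body (76 mm by 85 mm) begins 54 mm behind the grasp point. The pads swing forward as they close: fully open they stand 13 mm farther back than shut.
Start: joints at [-1.289, 0.423, 1.63, -0, 1.089, -0.019], TCP at [0.185, -0.597, 0.231] pointing down, gripper open.
Joint ranges: [-3, 3], [-0.9, 2.11], [0.09, 2.58], [-1.31, 4.45], [0.11, 2.69], [-2.54, 2.54]. Speed limits (rad/s): [2.39, 2.39, 3.01, 3.14, 3.14, 3.14].

## Interface

Orientations are given as a unit quaternion [w, x, y, z].
In Python, from cell import bot gives the robot as it stands.
- The arm moves only by the shell command python3 -m crank 'ROWS'. ROWS is JSON, a list of rows, each an object with "linear": the shift along the tool's x, y, z normalised to -1 to 1, where 1 is 2 cm, a list of three; "delta_rot": the turn, a rotation vector about the tool's x, y, z normalised to -1 to 1, where 1 is 6 degrees, a list of three; "grip": the opening, from 0 (shut) to 1 (fully open). In form: [{"linear": [dx, dy, dz], "delta_rot": [ax, ay, az], "grip": grip}, ...]. A call has 1 to 10 rows; each row shifts and turns the commanded pose from where the row before left it, along the tool's axes as they then stand; what a row does not reach is not made up. A row lasts 1/12 s, in which the tool goes at most 41.7 mm and 7.16 degrees, less where a joint would pass 70% of its speed; a pose out of reach is approached as far as the arm can. A call with a number of a shift or a turn outside -1 to 1 is refused whole. A call with a gripper value outside its range is refused whole. The fingers move at their own pace and stop on an object; the grip force is fixed at half the most. Time passes only in rows, so rows that do not move let the fingers close. It gives the time, the measured TCP pose, the force, the opening and the grip force at its end, in the units of the state.
- bot.get_state(): the state, without advancing time (a new reading comes with each control period).
- bot.camera(name): name is "scene" or "top" or "wrist"; returns a dict with "color" (480x640x3 uint8, red, green, blue), "fx", "fy", "cx", "cy" (pixels), "world_to_cam" (4x4, takes a point from world to camera coordinates). Camera axes: x right, y up, looking along -z (the intrinsics and any distortion apply to the point x, -y, -z); pixel columns grow to the right and rows downward; lengths in m; the calibration is good to about 2 mm. A picture is of the moment at which its call begins. There is no depth.
- bot.hand_in(): hands the job in; it is judged then, once.
Trained networks look in a picture, given as the dict that the camera call returned (one of the last four; its "shot" number tells which), for a name from the list of things; names that differ only in an ending like _2 or _b are one class to them, and where a whole thing is asked for, a point or a joint stands for the part that bears it (a point fixed in the world has none). Each returns a list of dicts, best first, with "conf" (0 to 1); they miss things now and then, are a little off and sometimes report something else, mostly with a low value. They report only what shows in the picture. A call takes as long as a camera call.
- bot.search_frame(picture, label): "centre" ([row, column] in pixels, amid what is visible of it).
The state is a dict: "t": time; "joint_pos": joint angles; "dq": joint speeds; "joint_efforts": joint torques, N m; "eef_pos": TCP position; "tcp_rot": TCP orientation; "contact_force": force on the tool from outside, world axes, zero at the start; "ft_torque": the same for the moment, N m; "gripper_width": finger opening in m; "finger_force": force on a finger pad.
Only numpy, scipy, OpenCV 4.12 (cv2) and the standard library are available. Lean on these libraries where they do the work, as an engineer would, in place of code of your own. Each camera call takes 0.05 s, during which the arm holds its last target. There are 200 camera calls.

## Task

Two identical yellow-topped battery chargers stand one behind the other at the left of the desk, both switched off; one has a grey battery cell lying in its bay, the other is empty. Switch on the charger with the cell: flip its red toggle over to the side of the green dot so that it snaps across and stays there. Leave the empty charger switched off and the cell lying in its bay.

Things in the scene. Friction and masses are not known exactly. Their poses are not given: they have to be found in the camera images.
- loaded_pivot (a point): Pivot of the toggle on the charger that holds the cell: a grey box with yellow top plate, 140 x 90 x 44 mm high, fixed to the desk. The pivot stays put, 3 mm above the plate, 27 mm from the rear end, mid-width. Axes: x along the charger from bay to switch, y across it from the white dot (off) to the green dot (on), z up. The dots lie flat, 30 mm either side of the pivot.
- loaded_toggle (a joint): Bat of the charger with the cell: red sleeve, 40 mm long from the pivot, 12 mm thick at the tip, swinging in the y-z plane. 0 = off, leaning to -y; 0.45 rad = upright; 0.90 = on, leaning to +y. Tip there: 17 mm aside, 36 mm above the pivot. A spring holds it there: 2 to 4 N sideways half-way up starts it, falling to nothing at upright, past which it snaps over.
- empty_toggle (a joint): The same toggle on the other, empty charger, an identical box fixed in front of or behind the first, about 0.2 m away: 0 = off, 0.90 rad = on. To the right of both chargers a tall monitor stands edge-on to the robot, as high as 0.5 m, between x 0.38 and 0.77 and y -0.03 and 0.13: keep clear of it.
- cell_center (a point): Centre of the grey flat battery cell, 53 x 34 x 10 mm, lying loose in the 56 x 37 mm, 8 mm deep bay of the charger to be switched on; its top stands 2 mm above the top plate. Its centre is 73 mm from the toggle's pivot, towards -x of the charger.

How it is judged:
By the outcome, as a careful person would: the job done as asked, in the order asked, and still so for the second after the job is handed in, with the robot touching nothing.
It also fails if it takes over 29 s, if anything falls off the work surface, if the arm or the gripper's body presses on something with over 40 N, if the wrist force passes 120 N, or if a joint passes its speed limit or range.

## Working session

There is one attempt and no reset: what is moved stays moved. The work goes in short steps, Python scripts to look and compute and a shell command to move; the robot and the scene stay as the last step left them, time stands still between calls to the robot, and variables do not carry over. Pictures are saved under pics/ and viewed, at most 10 in all, crops included, and the job is handed in when it is done.

```bash
mkdir -p pics; ls
cat > h.py <<'E'
import numpy as np, cv2
from cell import bot
def ray(p,rc):
    M=np.array(p["world_to_cam"]);r,c=rc
    d=np.array([(c-p["cx"])/p["fx"],-(r-p["cy"])/p["fy"],-1.])
    R=M[:3,:3];return -R.T@M[:3,3],R.T@d
def atz(p,rc,z):
    o,d=ray(p,rc);return o+d*(z-o[2])/d[2]
def px(p,X):
    M=np.array(p["world_to_cam"]);v=M[:3,:3]@np.array(X)+M[:3,3]
    return [p["cy"]-p["fy"]*v[1]/-v[2],p["cx"]+p["fx"]*v[0]/-v[2]]
def save(p,n): cv2.imwrite("pics/"+n,p["color"][:,:,::-1])
E
python3 - <<'E'
from h import *
print({k:np.round(v,3) for k,v in bot.get_state().items()})
for n in("top","scene"):
    p=bot.camera(n);save(p,n+"0.png");print(n,[k for k in p if k!="color"])
    for l,z in(("loaded_toggle",.07),("empty_toggle",.07),("cell_center",.046),("loaded_pivot",.047)):
        for d in bot.search_frame(p,l)[:3]: print(l,d,np.round(atz(p,d["centre"],z),3))
E
```

```text
pics
{'t': np.float64(0.0), 'joint_pos': array([-1.289,  0.424,  1.631,  0.   ,  1.089, -0.019]), 'dq': array([-0.   ,  0.001, -0.   ,  0.001,  0.   , -0.001]), 'joint_efforts': array([ 3.0000e-03, -5.5738e+01, -2.8174e+01,  0.0000e+00,  7.0000e-03,
       -0.0000e+00]), 'eef_pos': array([ 0.185, -0.596,  0.231]), 'tcp_rot': array([-0.001,  0.989,  0.15 , -0.   ]), 'contact_force': array([0.328, 0.299, 0.443]), 'ft_torque': array([ 0.033, -0.008,  0.038]), 'finger_force': np.float64(0.0), 'gripper_width': np.float64(0.086)}
top ['fx', 'fy', 'cx', 'cy', 'world_to_cam', 'shot']
empty_toggle {'centre': [164.2, 301.5], 'conf': 0.59} [0.577 0.28  0.07 ]
cell_center {'centre': [332.4, 307.6], 'conf': 0.91} [0.309 0.272 0.046]
cell_center {'centre': [302.4, 313.6], 'conf': 0.54} [0.356 0.262 0.046]
loaded_pivot {'centre': [303.3, 312.7], 'conf': 0.68} [0.355 0.264 0.047]
scene ['fx', 'fy', 'cx', 'cy', 'world_to_cam', 'shot']
loaded_toggle {'centre': [269.7, 355.2], 'conf': 0.67} [0.385 0.246 0.07 ]
empty_toggle {'centre': [209.8, 275.2], 'conf': 0.48} [0.581 0.286 0.07 ]
loaded_pivot {'centre': [304.0, 354.5], 'conf': 0.68} [0.343 0.278 0.047]
```

View pics/top0.png

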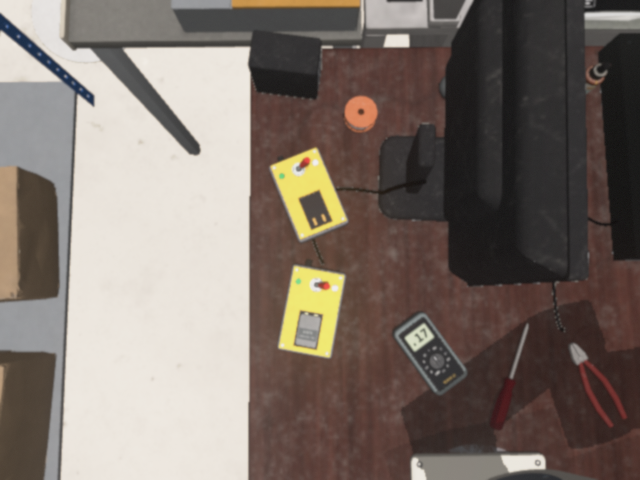

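View pics/scene0.png

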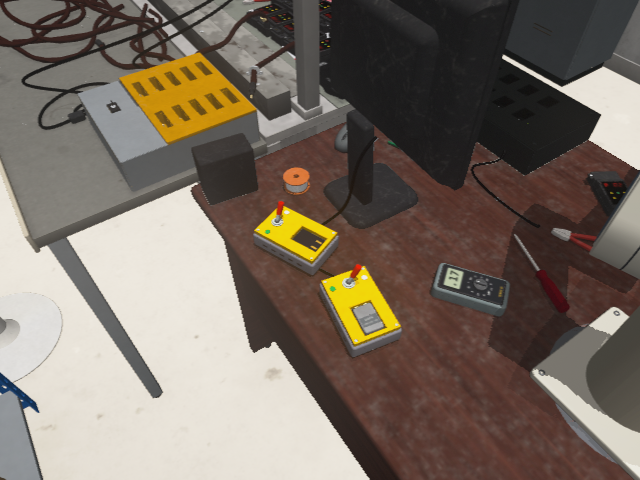

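The top view shows the near charger holding the cell (332,308), with its red toggle at about (286,322) leaning to the white dot at (288,334) and the green dot at (281,298). The scene view agrees: the near charger is loaded and the far bay is empty. I'll now measure the dots.

Run:
```python
from h import *
p=bot.camera("top");q=bot.camera("scene")
def blob(p,r0,r1,c0,c1,kind,z):
    a=p["color"][r0:r1,c0:c1].astype(int);R,G,B=a[...,0],a[...,1],a[...,2]
    m={"g":(G>R+40)&(G>B+20),"w":(R>200)&(B>185),"r":(R>G+90)&(R>B+90),"y":(R>150)&(G>130)&(B<110)}[kind].astype(np.uint8)
    n,_,s,c=cv2.connectedComponentsWithStats(m)
    for i in range(1,n):
        if s[i,4]>3:
            rc=(c[i][1]+r0,c[i][0]+c0);print(kind,s[i,4],np.round(rc,1),np.round(atz(p,rc,z),4))
    return m
for k,z in(("g",.044),("w",.044),("r",.07)): blob(p,262,362,275,350,k,z)
print("scene")
for k,z in(("g",.044),("w",.044),("r",.07)): blob(q,255,345,315,405,k,z)
m=blob(p,258,365,272,350,"y",.044)
pts=cv2.findNonZero(m);b=cv2.boxPoints(cv2.minAreaRect(pts))
for x,y in b: print("corner",np.round(atz(p,(y+258,x+272),.044),4))
```

```text
g 21 [281. 298.] [0.3905 0.2874 0.044 ]
w 4 [269.5 296.5] [0.4091 0.2897 0.044 ]
w 6 [277.5 340. ] [0.3954 0.2194 0.044 ]
w 80 [284.3 314.2] [0.3849 0.2612 0.044 ]
w 31 [287.7 334.4] [0.379  0.2286 0.044 ]
w 7 [344.7 282. ] [0.2895 0.3135 0.044 ]
w 6 [353.  326.5] [0.2757 0.2426 0.044 ]
r 33 [285.7 325.7] [0.3821 0.2429 0.07  ]
scene
g 22 [288.2 332.2] [0.3908 0.2893 0.044 ]
w 18 [276.9 363.9] [0.3793 0.2305 0.044 ]
w 34 [283.6 346.6] [0.3847 0.2635 0.044 ]
w 4 [281.5 324.5] [0.4096 0.2922 0.044 ]
w 4 [324.2 396. ] [0.2761 0.2449 0.044 ]
r 77 [270.1 355.8] [0.3842 0.2461 0.07  ]
y 40 [285.1 326.5] [0.3834 0.2413 0.044 ]
y 174 [334.8 305. ] [0.3048 0.2766 0.044 ]
y 42 [313.9 317. ] [0.3376 0.2573 0.044 ]
corner [0.2872 0.2987 0.044 ]
corner [0.4126 0.2731 0.044 ]
corner [0.4039 0.2311 0.044 ]
corner [0.2788 0.2575 0.044 ]
```

```bash
python3 -m crank '[{"linear":[0,0,-1],"delta_rot":[0,0,-1],"grip":0},{"linear":[0,0,-1],"delta_rot":[0,0,-1],"grip":0},{"linear":[0,0,-1],"delta_rot":[0,0,-1],"grip":0},{"linear":[0,0,-1],"delta_rot":[0,0,-1],"grip":0},{"linear":[0,0,-1],"delta_rot":[0,0,-1],"grip":0},{"linear":[0,0,-1],"delta_rot":[0,0,-1],"grip":0},{"linear":[0,0,-1],"delta_rot":[0,0,-1],"grip":0},{"linear":[0,0,-1],"delta_rot":[0,0,-1],"grip":0},{"linear":[0,0,-1],"delta_rot":[0,0,-1],"grip":0},{"linear":[0,0,-1],"delta_rot":[0,0,-1],"grip":0}]'
```

```text
t: 1.43
eef_pos: [0.1852, -0.5967, 0.4324]
tcp_rot: [0.0, 0.78, 0.626, -0.0]
contact_force: [0.1, -0.9, 0.0]
gripper_width: -0.0005
finger_force: 0.0
```

```bash
python3 -m crank '[{"linear":[0.8,0.27,-0.65],"delta_rot":[0,0,0],"grip":0},{"linear":[0.8,0.27,-0.65],"delta_rot":[0,0,0],"grip":0},{"linear":[0.8,0.27,-0.65],"delta_rot":[0,0,0],"grip":0},{"linear":[0.8,0.27,-0.65],"delta_rot":[0,0,0],"grip":0},{"linear":[0.8,0.27,-0.65],"delta_rot":[0,0,0],"grip":0},{"linear":[0.8,0.27,-0.65],"delta_rot":[0,0,0],"grip":0},{"linear":[0.8,0.27,-0.65],"delta_rot":[0,0,0],"grip":0},{"linear":[0.8,0.27,-0.65],"delta_rot":[0,0,0],"grip":0},{"linear":[0.8,0.27,-0.65],"delta_rot":[0,0,0],"grip":0},{"linear":[0.8,0.27,-0.65],"delta_rot":[0,0,0],"grip":0}]'
python3 -m crank '[{"linear":[0.8,0.27,0],"delta_rot":[0,0,0],"grip":0},{"linear":[0.8,0.27,0],"delta_rot":[0,0,0],"grip":0},{"linear":[0.8,0.27,0],"delta_rot":[0,0,0],"grip":0},{"linear":[0.8,0.27,0],"delta_rot":[0,0,0],"grip":0},{"linear":[0.8,0.27,0],"delta_rot":[0,0,0],"grip":0},{"linear":[0.8,0.27,0],"delta_rot":[0,0,0],"grip":0},{"linear":[0.8,0.27,0],"delta_rot":[0,0,0],"grip":0},{"linear":[0.8,0.27,0],"delta_rot":[0,0,0],"grip":0},{"linear":[0.8,0.27,0],"delta_rot":[0,0,0],"grip":0},{"linear":[0.8,0.27,0],"delta_rot":[0,0,0],"grip":0}]'; python3 -c "
from h import *
print(np.round(bot.get_state()['joint_pos'],2))"
```

```text
t: 2.27
eef_pos: [0.2741, -0.4509, 0.5626]
tcp_rot: [0.0, 0.781, 0.624, 0.0]
contact_force: [0.2, -0.6, -0.3]
gripper_width: 0.0001
finger_force: 0.0
t: 3.1
eef_pos: [0.3616, -0.3068, 0.5619]
tcp_rot: [0.0, 0.781, 0.624, 0.0]
contact_force: [-0.5, -1.2, 0.5]
gripper_width: 0.0
finger_force: 0.0
[-0.73 -0.03  1.47  0.    1.7  -0.51]
```

```bash
R='' ; python3 -m crank '[{"linear":[0.9,-0.17,0],"delta_rot":[0,0,0],"grip":0},{"linear":[0.9,-0.17,0],"delta_rot":[0,0,0],"grip":0},{"linear":[0.9,-0.17,0],"delta_rot":[0,0,0],"grip":0},{"linear":[0.9,-0.17,0],"delta_rot":[0,0,0],"grip":0},{"linear":[0.9,-0.17,0],"delta_rot":[0,0,0],"grip":0},{"linear":[0.9,-0.17,0],"delta_rot":[0,0,0],"grip":0},{"linear":[0.9,-0.17,0],"delta_rot":[0,0,0],"grip":0},{"linear":[0.9,-0.17,0],"delta_rot":[0,0,0],"grip":0},{"linear":[0.9,-0.17,0],"delta_rot":[0,0,0],"grip":0},{"linear":[0.9,-0.17,0],"delta_rot":[0,0,0],"grip":0}]'
python3 -m crank '[{"linear":[0.9,-0.17,0],"delta_rot":[0,0,0],"grip":0},{"linear":[0.9,-0.17,0],"delta_rot":[0,0,0],"grip":0},{"linear":[0.9,-0.17,0],"delta_rot":[0,0,0],"grip":0},{"linear":[0.9,-0.17,0],"delta_rot":[0,0,0],"grip":0},{"linear":[0.9,-0.17,0],"delta_rot":[0,0,0],"grip":0},{"linear":[0.9,-0.17,0],"delta_rot":[0,0,0],"grip":0},{"linear":[0.9,-0.17,0],"delta_rot":[0,0,0],"grip":0},{"linear":[0.9,-0.17,0],"delta_rot":[0,0,0],"grip":0},{"linear":[0.9,-0.17,0],"delta_rot":[0,0,0],"grip":0},{"linear":[0.9,-0.17,0],"delta_rot":[0,0,0],"grip":0}]'
python3 -m crank '[{"linear":[0.9,-0.17,0],"delta_rot":[0,0,0],"grip":0},{"linear":[0.9,-0.17,0],"delta_rot":[0,0,0],"grip":0},{"linear":[0.9,-0.17,0],"delta_rot":[0,0,0],"grip":0},{"linear":[0.9,-0.17,0],"delta_rot":[0,0,0],"grip":0},{"linear":[0.9,-0.17,0],"delta_rot":[0,0,0],"grip":0},{"linear":[0.9,-0.17,0],"delta_rot":[0,0,0],"grip":0},{"linear":[0.9,-0.17,0],"delta_rot":[0,0,0],"grip":0},{"linear":[0.9,-0.17,0],"delta_rot":[0,0,0],"grip":0},{"linear":[0,0,0],"delta_rot":[0,0,0],"grip":0}]'; python3 -c "
from h import *
print(np.round(bot.get_state()['joint_pos'],2))"
```

```text
t: 3.93
eef_pos: [0.3673, -0.1238, 0.5619]
tcp_rot: [0.0, 0.781, 0.624, 0.0]
contact_force: [-0.5, 0.9, 0.0]
gripper_width: -0.0002
finger_force: 0.0
t: 4.77
eef_pos: [0.3735, 0.059, 0.5619]
tcp_rot: [0.0, 0.781, 0.624, 0.0]
contact_force: [-0.0, 0.1, 0.1]
gripper_width: 0.0
finger_force: 0.0
t: 5.52
eef_pos: [0.3788, 0.2064, 0.5614]
tcp_rot: [-0.0, 0.781, 0.625, -0.0]
contact_force: [-0.5, 0.3, 0.1]
gripper_width: -0.0
finger_force: 0.0
[ 0.47 -0.11  1.54  0.    1.71  0.69]
```

```bash
python3 -m crank '[{"linear":[0.15,0,1],"delta_rot":[0,0,0],"grip":0},{"linear":[0.15,0,1],"delta_rot":[0,0,0],"grip":0},{"linear":[0.15,0,1],"delta_rot":[0,0,0],"grip":0},{"linear":[0.15,0,1],"delta_rot":[0,0,0],"grip":0},{"linear":[0.15,0,1],"delta_rot":[0,0,0],"grip":0},{"linear":[0.15,0,1],"delta_rot":[0,0,0],"grip":0},{"linear":[0.15,0,1],"delta_rot":[0,0,0],"grip":0},{"linear":[0.15,0,1],"delta_rot":[0,0,0],"grip":0},{"linear":[0.15,0,1],"delta_rot":[0,0,0],"grip":0},{"linear":[0.15,0,1],"delta_rot":[0,0,0],"grip":0}]'
python3 -m crank '[{"linear":[0,0,1],"delta_rot":[0,0,0],"grip":0},{"linear":[0,0,1],"delta_rot":[0,0,0],"grip":0},{"linear":[0,0,1],"delta_rot":[0,0,0],"grip":0},{"linear":[0,0,1],"delta_rot":[0,0,0],"grip":0},{"linear":[0,0,1],"delta_rot":[0,0,0],"grip":0},{"linear":[0,0,1],"delta_rot":[0,0,0],"grip":0},{"linear":[0,0,1],"delta_rot":[0,0,0],"grip":0},{"linear":[0,0,1],"delta_rot":[0,0,0],"grip":0},{"linear":[0,0,1],"delta_rot":[0,0,0],"grip":0},{"linear":[0,0,0],"delta_rot":[0,0,0],"grip":0}]'; python3 -c "
from h import *
s=bot.get_state();print(np.round(s['joint_pos'],2))
p=bot.camera('scene');save(p,'s1.png');w=bot.camera('wrist');save(w,'w1.png')
cv2.imwrite('pics/sw.png',np.hstack([cv2.imread('pics/s1.png')[100:400,150:550],cv2.resize(cv2.imread('pics/w1.png'),(400,300))]))
print(px(p,s['eef_pos']),px(w,[.385,.259,.047]),px(w,[.382,.242,.083]))
"
```

```text
t: 6.35
eef_pos: [0.3857, 0.2331, 0.361]
tcp_rot: [0.0, 0.781, 0.624, 0.0]
contact_force: [0.6, -0.1, 1.4]
gripper_width: 0.0002
finger_force: 0.0
t: 7.18
eef_pos: [0.384, 0.232, 0.1789]
tcp_rot: [-0.0, 0.781, 0.624, -0.003]
contact_force: [-0.5, 0.1, -0.8]
gripper_width: -0.0
finger_force: 0.0
[ 0.52  0.25  2.05 -0.    0.85  0.74]
[np.float64(222.92593877463142), np.float64(367.0024319820039)] [np.float64(199.276606649332), np.float64(307.23318961805774)] [np.float64(231.46307241701356), np.float64(307.3396040067159)]
```

View pics/sw.png

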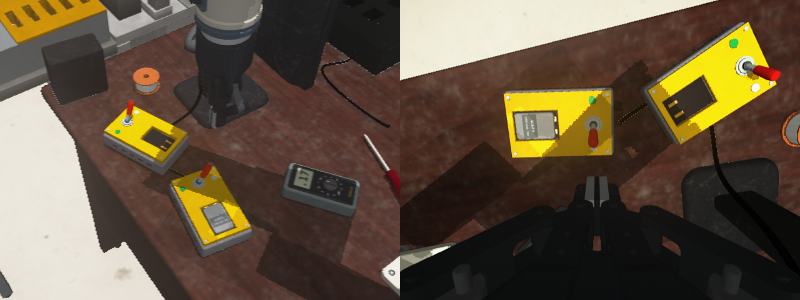

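In the wrist view the toggle base is near (200,309) and the tip near (232,309). That matches the predictions of (199,307) and (231,307), and the shut fingers sit to the white-dot side. Next I move aside and go down.

```bash
python3 -m crank '[{"linear":[-0.5,-0.04,0],"delta_rot":[0,0,0],"grip":0},{"linear":[-0.5,-0.04,0],"delta_rot":[0,0,0],"grip":0},{"linear":[0,0,0.8],"delta_rot":[0,0,0],"grip":0},{"linear":[0,0,0.8],"delta_rot":[0,0,0],"grip":0},{"linear":[0,0,0.8],"delta_rot":[0,0,0],"grip":0},{"linear":[0,0,0.8],"delta_rot":[0,0,0],"grip":0},{"linear":[0,0,0.8],"delta_rot":[0,0,0],"grip":0},{"linear":[0,0,0.8],"delta_rot":[0,0,0],"grip":0},{"linear":[0,0,0.7],"delta_rot":[0,0,0],"grip":0},{"linear":[0,0,0],"delta_rot":[0,0,0],"grip":0}]'
```

```text
t: 8.12
eef_pos: [0.3794, 0.2128, 0.0705]
tcp_rot: [-0.0, 0.781, 0.624, -0.001]
contact_force: [0.2, -0.3, 0.6]
gripper_width: 0.0
finger_force: 0.0
```

```bash
python3 -m crank '[{"linear":[0.25,0,0],"delta_rot":[0,0,0],"grip":0},{"linear":[0.25,0,0],"delta_rot":[0,0,0],"grip":0},{"linear":[0.25,0,0],"delta_rot":[0,0,0],"grip":0},{"linear":[0.25,0,0],"delta_rot":[0,0,0],"grip":0},{"linear":[0.25,0,0],"delta_rot":[0,0,0],"grip":0},{"linear":[0.25,0,0],"delta_rot":[0,0,0],"grip":0},{"linear":[0.25,0,0],"delta_rot":[0,0,0],"grip":0},{"linear":[0.25,0,0],"delta_rot":[0,0,0],"grip":0},{"linear":[0,0,0],"delta_rot":[0,0,0],"grip":0}]'
python3 -c "
from h import *
w=bot.camera('wrist');save(w,'w2.png')"
```

```text
t: 8.87
eef_pos: [0.3896, 0.2539, 0.0713]
tcp_rot: [0.0, 0.781, 0.624, 0.0]
contact_force: [0.8, -0.6, 0.6]
gripper_width: -0.0003
finger_force: 0.1
```

View pics/w2.png

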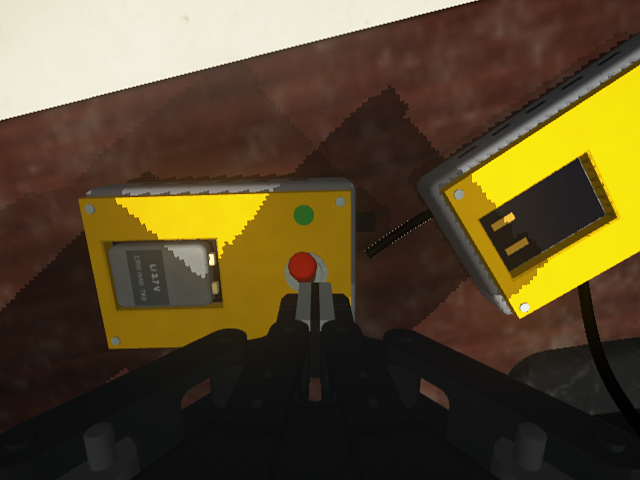

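The red tip is now at (267,302), on the green-dot side of the fingers, and the cell is still in its bay. No force remains. I'll back off, rise and check.

```bash
python3 -m crank '[{"linear":[-0.7,0,0],"delta_rot":[0,0,0],"grip":0},{"linear":[-0.7,0,0],"delta_rot":[0,0,0],"grip":0},{"linear":[0,0,-1],"delta_rot":[0,0,0],"grip":0},{"linear":[0,0,-1],"delta_rot":[0,0,0],"grip":0},{"linear":[0,0,-1],"delta_rot":[0,0,0],"grip":0},{"linear":[0,0,-1],"delta_rot":[0,0,0],"grip":0},{"linear":[0,0,-1],"delta_rot":[0,0,0],"grip":0},{"linear":[0,0,-1],"delta_rot":[0,0,0],"grip":0},{"linear":[0,0,0],"delta_rot":[0,0,0],"grip":0}]'
python3 -c "
from h import *
w=bot.camera('wrist');save(w,'w3.png');p=bot.camera('scene');save(p,'s3.png')
print('on tip',px(w,[.388,.276,.083]),'off tip',px(w,[.382,.242,.083]))
cv2.imwrite('pics/sw3.png',np.hstack([cv2.imread('pics/s3.png')[100:400,150:550],cv2.resize(cv2.imread('pics/w3.png'),(400,300))]))"
```

```text
t: 9.67
eef_pos: [0.3842, 0.2252, 0.1942]
tcp_rot: [0.0, 0.782, 0.624, 0.002]
contact_force: [1.0, 0.5, 0.3]
gripper_width: -0.0003
finger_force: 0.0
on tip [np.float64(170.120020107695), np.float64(302.7602050392958)] off tip [np.float64(218.14718317527223), np.float64(305.5043724163166)]
```

View pics/sw3.png

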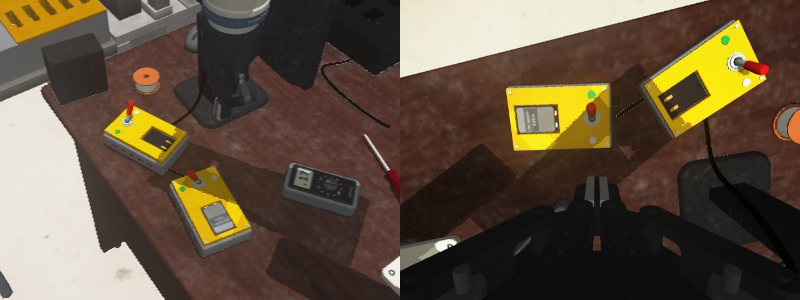

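The toggle tip is at about (106,192) in the half-scale wrist view, which is (170,307) at full scale. That is the predicted on position, leaning to the green dot. The cell is in its bay, the far toggle is unchanged and the robot is clear.

```bash
python3 -c "
from cell import bot
print(bot.hand_in())"
```

```text
the job is handed in; nothing more can be done
None
```

The charger with the cell is switched on: its toggle snapped across to the green dot and stayed there, with the cell still in its bay, the empty charger left off and the arm clear, and the job was handed in at about 10 s (no verdict came back).

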